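Lock a spring channel nut into the bench rail

ROBOT

A 6-joint arm with a two-finger parallel gripper is mounted at the origin on a cart in front of the work surface, level with it; the furniture and walls round the work are solid. World frame = base frame: x ahead of the robot, y to its left, z up, the work surface at z = 0. Lengths are in m, angles in degrees, forces in N, time in s.
With the tool pointing down it reaches from about 0.4 to 0.825 m from the base axis. Payload 7 kg.
Tool frame: the origin (TCP) lies on the front face of the gripper's body, between the roots of the fingers; the fingertips stand 66 mm ahead of it and the grasp point (between the pads) lies 47 mm ahead of it (ctrl.grasp_offset is the z of the grasp point in the tool frame, in m); z points along the fingers, y is the direction in which the jaws open and shut (so a half turn about z gives the same grasp; the last joint's range is limited). The gripper opens to 88 mm and grips with 3 to 60 N. Pads are 19 mm wide; open, the fingers measure 130 mm over their backs; the gripper's body (78 mm by 193 mm) begins 47 mm behind the grasp point.
Start: joints at [-57.061, 20.546, 0.682, 0, -70.136, -16.507], TCP at [0.191, -0.647, 0.292] pointing down, gripper open.
Joint ranges: [-176.03, 176.03], [-82.01, 121.73], [-58.28, 71.71], [-173.87, 95.51], [-174.79, -0.11], [-173.66, 173.66]. Speed limits (degrees/s): [136.94, 136.94, 172.46, 180, 180, 180].

INTERFACE

Orientations are given as [roll, pitch, yaw] about the fixed x, y, z axes, in that order (R = Rz(yaw) Ry(pitch) Rx(roll)).
In Python, from plant import ctrl gives the robot as it stands.
- The arm moves only by the shell command python3 -m creep 'ROWS'. ROWS is JSON, a list of rows, each a list of 7 numbers: the turn, a rotation vector about the tool's x, y, z in rad, then the shift along the tool's x, y, z in m, then the opening, from 0 (shut) to 1 (fully open). In form: [[wx, wy, wz, dx, dy, dz, grip], ...]. A call has 1 to 12 rows; each row is the pose to reach, as a shift and turn from the pose commanded when the call began, along the tool's axes at that moment; what a row does not reach only later rows make up. A row lasts 1/12 s, in which the tool goes at most 41.7 mm and 7.16 degrees, less where a joint would pass 70% of its speed; a pose out of reach is approached as far as the arm can. A call with a gripper value outside its range is refused whole. The fingers move at their own pace and stop on an object; the grip force is fixed at half the most. Time passes only in rows, so rows that repeat a pose let the fingers close. It gives the time, the measured TCP pose, the force and the opening at its end, in the units of the state.
- ctrl.get_obs(): the state, without advancing time (a new reading comes with each control period).
- ctrl.snapshot(name): name is "side" or "top"; returns the picture (400x640x3 uint8, blue, green, red); there is no depth.
- ctrl.camera_model(name): a dict with "K" (3x3 intrinsics, pixels), "rvec" (rotation vector, rad) and "tvec" (3), from world to camera coordinates, as OpenCV has them. Camera axes: x right, y down, z forward; pixel columns grow to the right and rows downward; lengths in m; the calibration is good to about 2 mm. A picture is of the moment at which its call begins. camera_model takes no time and is no camera call.
- ctrl.close_job(): hands the job in, once; it reports no verdict.
The state is a dict: "clock": time; "joint_pos": joint angles; "qvel": joint speeds; "tau": joint torques, N m; "tool_pos": TCP position; "orientation": TCP orientation; "force": force on the tool from outside, world axes, zero at the start; "moment": the same for the moment, N m; "opening": finger opening in m.
Only numpy, scipy, OpenCV 4.12 (cv2) and the standard library are available. Lean on these libraries where they do the work, as an engineer would, in place of code of your own. Each camera call takes 0.05 s, during which the arm holds its last target.

TASK

Fit the orange-handled spring nut into the slotted rail at the yellow mark: put it through the slot lengthwise, push it down against its spring, turn it a quarter turn either way so that it lies across the slot, and let it spring up so its grooves catch the rail's lips, like the grey-handled one already fitted. Let go of it there, and leave the blue-handled nut standing where it is.

Things in the scene. Friction and masses are not known exactly. Their poses are not given: they have to be found in the camera images.
- orange_nut: Spring nut, orange grip, upright, 0.13 kg. Origin: centre of steel bar's underside, 30 mm above bench. Bar 66(x) x 18(y) x 14 mm; top grooves 12-26 mm either side, floor z=9. Grip: flat paddle 42(x) x 12(y) mm, z 39-79; pinch its 12 mm at z=60. Neck d15; collar d22 at z 36-40. Sprung foot 40(x) x 22(y) mm below, down to z=-30, pushes up 22 mm; 1.8 N to start, 8.4 N fully in.
- blue_nut: A second spring nut, the same as the orange one but with a blue grip, standing nearby, origin and axes alike. Not to be used: leave it.
- rail: Fixed aluminium C-rail 84(x) x 332(y) x 44(z) mm, black end caps. Origin: centre of underside. Slot along y, 34 mm wide, centred on x=0; 78 mm wide inside, floor z=3. Lip edges, x 17-20 mm either side, reach down to z=35. A nut's bar turns freely once its origin is below z=20 (good: 15; spring bottoms at 11). Let go crosswise it rises to origin z=26, lips in its grooves, bar along x.
- mark (a point): Yellow stripe across both lips of the rail, 50 mm from its centre towards +y. This point: middle of the slot at the stripe, level with the rail's top (44 mm above the bench); axes as the rail's. A grey-handled nut is already fitted in the rail 135 mm from here towards its -y end, its grip 105 mm high.
There are look-alikes about, which are no part of the job. What is shaped like the orange_nut but red is not meant.

How it is judged (in metres and radians):
At the end, for the whole second after the job is handed in: Orange-handled nut locked in the rail: bar across the slot (within 17 degrees), sprung up with the lips in its grooves (origin 23.5 to 29 mm above the rail's underside), within 20 mm of the mark along the rail and 10 mm of mid-slot, upright within 7 degrees, still; blue nut not moved over 30 mm (z of orange_nut in the frame of rail between 0.0235 and 0.029 m and x of orange_nut in the frame of rail between -0.01 and 0.01 m and y of orange_nut in the frame of mark between -0.02 and 0.02 m and angle between the x axis of orange_nut and the x axis of rail, either way round below 0.3 rad and angle between orange_nut's own z axis and vertical below 0.12 rad and linear speed of orange_nut below 0.02 m/s); the robot touches nothing.
It fails at once if the blue-handled nut is moved more than 30 mm or tipped over (distance of blue_nut from where it was at the start of the episode above 0.03 m or angle between blue_nut's own z axis and vertical above 0.5 rad).
It also fails if it takes over 38 s, if anything falls off the work surface, if the arm or the gripper's body presses on something with over 40 N, if the wrist force passes 120 N, or if a joint passes its speed limit or range.

## Working session

There is one attempt and no reset: what is moved stays moved. The work goes in short steps, Python scripts to look and compute and a shell command to move; the robot and the scene stay as the last step left them, time stands still between calls to the robot, and variables do not carry over. Pictures are saved under pics/ and viewed, and the job is handed in when it is done.

```bash
mkdir -p pics; ls
python3 - <<'E'
from plant import ctrl
import cv2
for n in("top","side"):
    im=ctrl.snapshot(n); cv2.imwrite(f"pics/{n}0.png",im)
    c=ctrl.camera_model(n); print(n,c)
print(ctrl.get_obs(),ctrl.grasp_offset)
E
```

```text
pics
top {'K': array([[381.65090163,   0.        , 324.89239808],
       [  0.        , 381.65090163, 205.37237607],
       [  0.        ,   0.        ,   1.        ]]), 'rvec': array([ 2.20121846, -2.14343922,  0.06330062]), 'tvec': array([0.14399671, 0.50104058, 0.90593901])}
side {'K': array([[402.79525608,   0.        , 320.74576695],
       [  0.        , 402.79525608, 193.65139151],
       [  0.        ,   0.        ,   1.        ]]), 'rvec': array([ 0.38768705, -2.70486195,  1.25057729]), 'tvec': array([0.51330788, 0.04528924, 1.11076068])}
{'clock': 0.1, 'joint_pos': array([-5.70591561e+01,  2.05870890e+01,  6.39325065e-01, -1.75623677e-02,
       -7.01362283e+01, -1.65073074e+01]), 'qvel': array([-0.01693188, -0.03965967,  0.17031039,  0.13803192, -0.01817556,
       -0.03668816]), 'tau': array([-1.51527587e-03, -5.84163880e+01,  2.93750328e+01,  7.01551124e+00,
        1.01531067e-02, -7.89420778e-05]), 'tool_pos': array([ 0.19084965, -0.64710318,  0.29132188]), 'orientation': array([ 1.79914778e+02, -8.03732672e-03, -1.63572437e+02]), 'force': array([ 0.70208513, -0.02042031, -0.04063452]), 'moment': array([-0.01546441, -0.00733868,  0.01883462]), 'opening': 0.08758864396732549} 0.0468
```

View pics/top0.png

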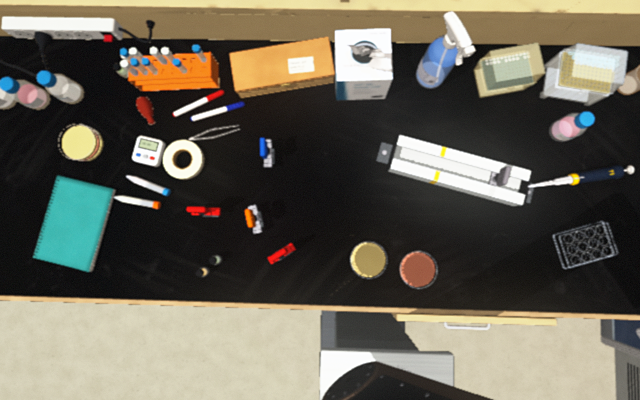

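View pics/side0.png

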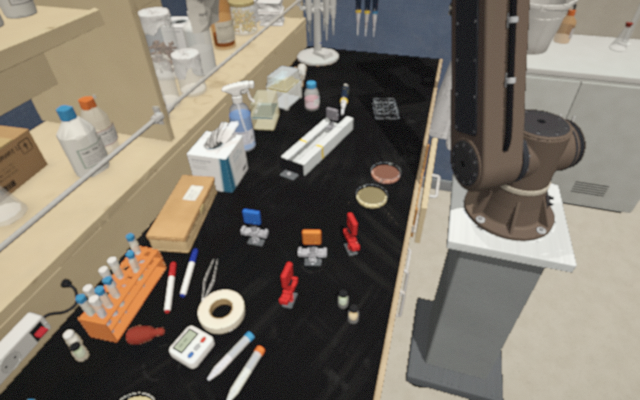

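```bash
cat > h.py <<'E'
import numpy as np, cv2
from plant import ctrl
def cam(n):
    c=ctrl.camera_model(n); return c["K"],np.array(c["rvec"]).ravel(),np.array(c["tvec"]).ravel()
def ray(n,uv):
    K,r,t=cam(n); R=cv2.Rodrigues(r)[0]
    d=R.T@np.linalg.inv(K)@np.array([uv[0],uv[1],1.]); return -R.T@t,d
def onz(n,uv,z):
    o,d=ray(n,uv); return o+d*(z-o[2])/d[2]
def proj(n,P):
    K,r,t=cam(n); return cv2.projectPoints(np.array(P,float).reshape(-1,1,3),r,t,K,None)[0].reshape(-1,2)
def tri(a,b):
    o1,d1=ray("top",a);o2,d2=ray("side",b)
    s=np.linalg.lstsq(np.c_[d1,-d2],o2-o1,rcond=None)[0]
    p,q=o1+d1*s[0],o2+d2*s[1]; return (p+q)/2,np.linalg.norm(p-q)
def crop(im,x0,y0,w,h,f,name):
    cv2.imwrite(name,cv2.resize(im[y0:y0+h,x0:x0+w],None,fx=f,fy=f,interpolation=cv2.INTER_CUBIC))
def stack(a,b,name):
    h=max(a.shape[0],b.shape[0]); z=[cv2.copyMakeBorder(i,0,h-i.shape[0],0,0,cv2.BORDER_CONSTANT) for i in(a,b)]
    cv2.imwrite(name,np.hstack(z))
E
python3 - <<'E'
from h import *
t=cv2.imread("pics/top0.png");s=cv2.imread("pics/side0.png")
crop(t,370,120,170,100,4.7,"pics/c_rail_t.png")
crop(t,180,120,130,150,4,"pics/c_nut_t.png")
crop(s,230,190,140,120,5,"pics/c_nut_s.png")
crop(s,270,95,100,90,6.5,"pics/c_rail_s.png")
for n in("top","side"): print(n,ray(n,(320,200))[0])
for uv in[(255,219),(265,152),(440,165)]: print(onz("top",uv,.0))
E
```

```text
top [0.42545247 0.13841051 0.94463481]
side [0.24465724 0.9283152  0.76006519]
[0.46020551 0.33038591 0.        ]
[0.62948238 0.31214607 0.        ]
[ 0.6068541  -0.12610204  0.        ]
```

View pics/c_rail_t.png

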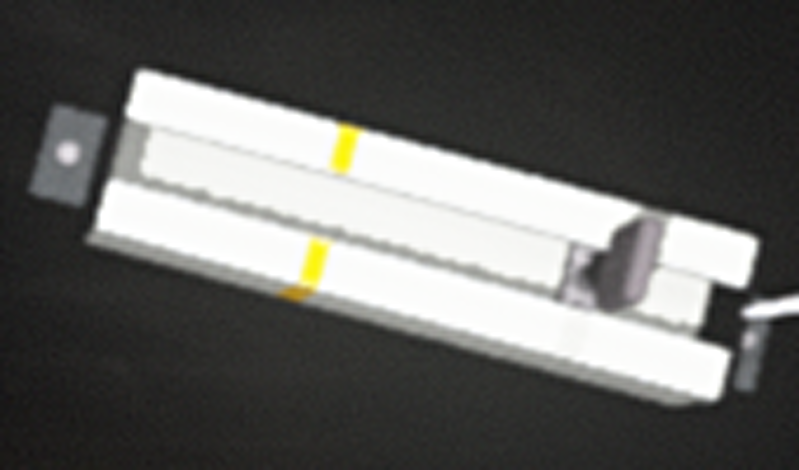

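View pics/c_nut_t.png

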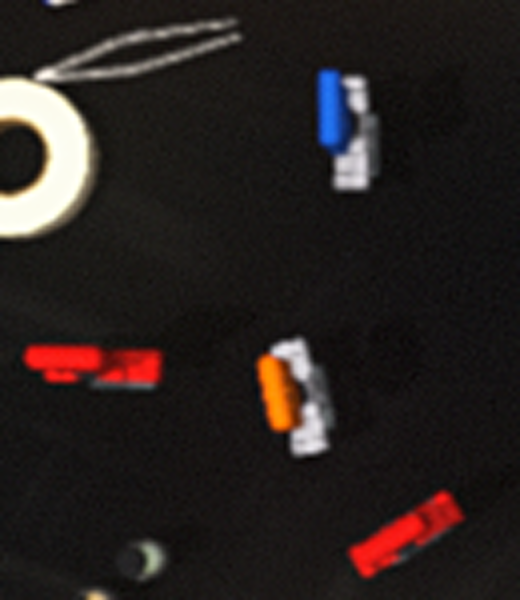

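View pics/c_nut_s.png

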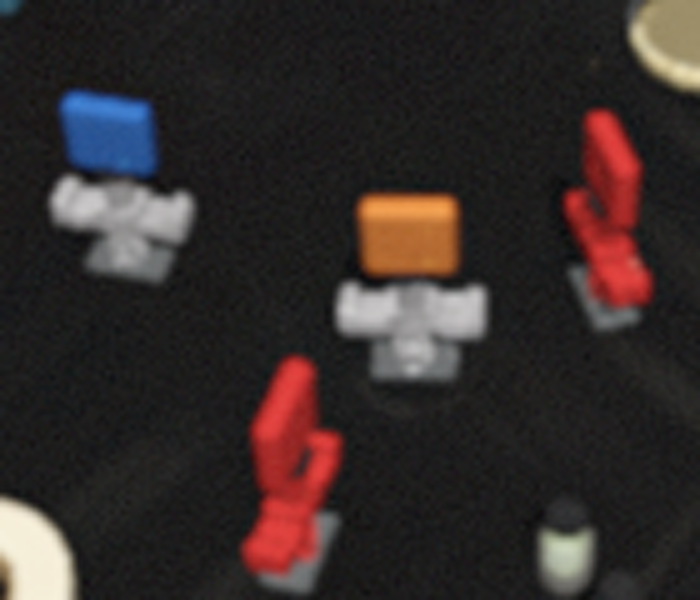

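View pics/c_rail_s.png

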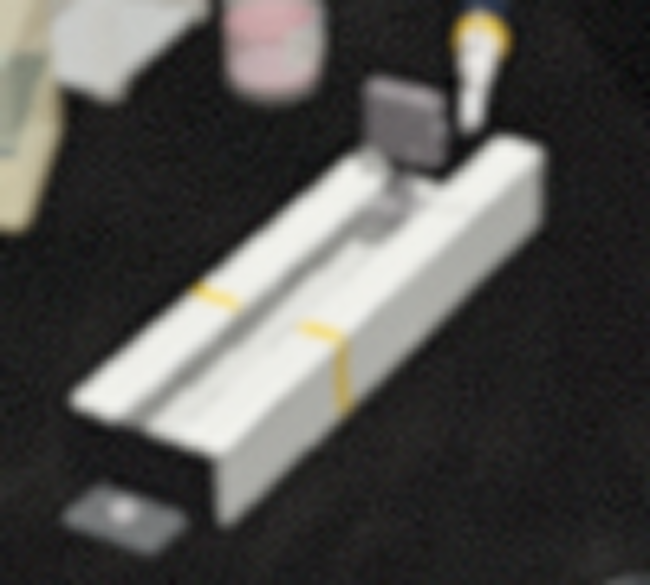

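Run:
```python
from h import *
t=cv2.imread("pics/top0.png");s=cv2.imread("pics/side0.png")
def mask(im,lo,hi,roi):
    m=cv2.inRange(cv2.cvtColor(im,cv2.COLOR_BGR2HSV),lo,hi); z=np.zeros_like(m);x,y,w,h=roi; z[y:y+h,x:x+w]=m[y:y+h,x:x+w]; return z
def blob(m):
    ys,xs=np.nonzero(m); return np.c_[xs,ys].astype(float)
mo=mask(t,(8,150,100),(22,255,255),(235,195,40,45)); po=blob(mo)
print("orange top n",len(po),po.mean(0),cv2.minAreaRect(po.astype(np.float32)))
ms=mask(s,(5,140,80),(22,255,255),(295,220,40,30)); ps=blob(ms)
print("orange side",len(ps),ps.mean(0),cv2.minAreaRect(ps.astype(np.float32)))
print(tri(po.mean(0),ps.mean(0)))
c,sz,a=cv2.minAreaRect(po.astype(np.float32)); b=cv2.boxPoints((c,(sz[0]+1,sz[1]+1),a))
for q in b: print(q,onz("top",q,.109),onz("top",q,.069))
c,sz,a=cv2.minAreaRect(ps.astype(np.float32)); b=cv2.boxPoints((c,(sz[0]+1,sz[1]+1),a))
for q in b: print("side",q,onz("side",q,.109)[:2],onz("side",q,.069)[:2])
# yellow
y=mask(t,(22,150,150),(35,255,255),(420,140,40,45))
n,l,st,ce=cv2.connectedComponentsWithStats(y)
for i in range(1,n): print("yel",st[i],ce[i],onz("top",ce[i],.044))
y=mask(s,(18,90,120),(35,255,255),(295,130,35,35))
n,l,st,ce=cv2.connectedComponentsWithStats(y)
for i in range(1,n): print("yel s",st[i],ce[i],onz("side",ce[i],.044))
# rail top
g=mask(t,(0,0,215),(180,40,255),(385,130,148,80))
c,_=cv2.findContours(g,0,2); 
for k in c:
  if cv2.contourArea(k)>300: 
    r=cv2.minAreaRect(k); print("rail",r); print([onz("top",q,.044)[:2].round(4) for q in cv2.boxPoints(r)])
# slot edges etc: bar
k=mask(t,(0,0,110),(180,60,255),(235,195,40,45)); pk=blob(k)
r=cv2.minAreaRect(pk.astype(np.float32));print("bar",r,[onz("top",q,.044)[:2].round(4) for q in cv2.boxPoints(r)])
print("paddle pixcorn",)
```

```text
orange top n 145 [248.82758621 218.14482759] ((248.90383911132812, 217.51922607421875), (19.807729721069336, 8.236878395080566), 78.69007110595703)
orange side 319 [311.40125392 236.4137931 ] ((311.0, 236.5), (15.0, 20.0), 90.0)
(array([0.45863963, 0.32572398, 0.09204936]), np.float64(0.0005607444492850427))
[242.33473 208.22314] [0.47919249 0.33722533 0.109     ] [0.48176491 0.34674215 0.069     ]
[251.39223 206.41165] [0.4837128  0.31736462 0.109     ] [0.48650159 0.32593076 0.069     ]
[255.47295 226.8153 ] [0.43908288 0.30647968 0.109     ] [0.43973534 0.31452478 0.069     ]
[246.41545 228.6268 ] [0.43457938 0.32625304 0.109     ] [0.43501627 0.33524465 0.069     ]
side [300.5 228.5] [0.48487273 0.3242684 ] [0.49963103 0.2871571 ]
side [321.5 228.5] [0.43894747 0.31123871] [0.45088423 0.2733269 ]
side [321.5 244.5] [0.42493188 0.35811484] [0.43600755 0.323083  ]
side [300.5 244.5] [0.46896404 0.37066326] [0.48274495 0.33640236]
yel [441 146   5  10  31] [442.93548387 150.87096774] [ 0.63259286 -0.12059394  0.044     ]
yel [435 172   4   8  26] [436.5 175.5] [ 0.57304341 -0.105636
[... 515 characters left out ...]
 0.5345, -0.3124]), array([ 0.5086, -0.305 ])]
rail ((412.8692626953125, 168.64614868164062), (44.29142379760742, 11.13863468170166), 15.255120277404785)
[array([0.5879, 0.0043]), array([ 0.6139, -0.0023]), array([ 0.5883, -0.1037]), array([ 0.5624, -0.0969])]
rail ((449.53460693359375, 159.37306213378906), (109.98307800292969, 21.48792266845703), 15.255118370056152)
[array([ 0.6192, -0.0038]), array([ 0.6698, -0.0166]), array([ 0.6057, -0.2677]), array([ 0.5559, -0.2541])]
bar ((254.97837829589844, 218.79615783691406), (28.635177612304688, 9.259523391723633), 78.2317123413086) [array([0.4896, 0.3406]), array([0.4947, 0.3192]), array([0.4287, 0.3026]), array([0.4236, 0.3239])]
paddle pixcorn
```

```bash
cat > go.py <<'E'
from h import *
from scipy.spatial.transform import Rotation as Ro
import sys
# args: x y z(grasp point) yaw  ... -> row numbers from the present pose
def rows(*tg):
    o=ctrl.get_obs(); R=Ro.from_euler("xyz",o["orientation"],degrees=True); p=o["tool_pos"]
    print("t",round(o["clock"],2),"tcp",p.round(4),"rpy",o["orientation"].round(2),"j",o["joint_pos"].round(1),"F",o["force"].round(1),"op",round(o["opening"],4))
    for x,y,z,yaw in tg:
        T=Ro.from_euler("xyz",[180,0,yaw],degrees=True)
        print((R.inv()*T).as_rotvec().round(4),R.inv().apply(np.array([x,y,z+ctrl.grasp_offset])-p).round(4))
if __name__=="__main__":
    a=list(map(float,sys.argv[1:])); rows(*[a[i:i+4] for i in range(0,len(a),4)])
E
python3 go.py .52 -.22 .22 -165.7 .459 .3245 .2 -165.7
```

```text
t 0.1 tcp [ 0.1908 -0.6471  0.2913] rpy [ 1.7991e+02 -1.0000e-02 -1.6357e+02] j [-57.1  20.6   0.6  -0.  -70.1 -16.5] F [ 0.7 -0.  -0. ] op 0.0876
[ 0.0015 -0.0002  0.0371] [-0.4365  0.3165  0.0249]
[ 0.0015 -0.0002  0.0371] [-0.532   0.856   0.0457]
```

Candidates by pixel (top view): nut at (255,219) has an orange grip; (265,152) is blue; (203,211) and (282,253) are red. The orange one at (255,219), seen in side view at (311,236), fits the description, and the enlarged crops above confirm it. I'm moving to it, staying high.

```bash
python3 -m creep '[[0,0,0.037,-0.436,0.316,0.02,1],[0,0,0.037,-0.436,0.316,0.02,1],[0,0,0.037,-0.436,0.316,0.02,1],[0,0,0.037,-0.436,0.316,0.02,1],[0,0,0.037,-0.436,0.316,0.02,1],[0,0,0.037,-0.436,0.316,0.02,1],[0,0,0.037,-0.436,0.316,0.02,1],[0,0,0.037,-0.436,0.316,0.02,1],[0,0,0.037,-0.436,0.316,0.02,1],[0,0,0.037,-0.436,0.316,0.02,1],[0,0,0.037,-0.436,0.316,0.02,1],[0,0,0.037,-0.436,0.316,0.02,1]]'; python3 go.py .459 .3245 .2 -165.7
```

```text
clock: 1.1
tool_pos: [0.4967, -0.2497, 0.2735]
orientation: [180.0, -0.0, -165.7]
force: [0.9, -1.0, 0.2]
opening: 0.0878
t 1.1 tcp [ 0.4967 -0.2497  0.2735] rpy [ 179.99   -0.   -165.68] j [ -6.5  10.2 -16.1  -0.  -63.8 -69.2] F [ 0.9 -1.   0.2] op 0.0878
[ 0.0002 -0.      0.0003] [-0.1055  0.5657  0.0268]
```

```bash
python3 -m creep '[[0,0,0,-0.105,0.566,0.02,1],[0,0,0,-0.105,0.566,0.02,1],[0,0,0,-0.105,0.566,0.02,1],[0,0,0,-0.105,0.566,0.02,1],[0,0,0,-0.105,0.566,0.02,1],[0,0,0,-0.105,0.566,0.02,1],[0,0,0,-0.105,0.566,0.02,1],[0,0,0,-0.105,0.566,0.02,1],[0,0,0,-0.105,0.566,0.02,1],[0,0,0,-0.105,0.566,0.02,1],[0,0,0,-0.105,0.566,0.02,1],[0,0,0,-0.105,0.566,0.02,1]]'; python3 -m creep '[[0,0,0,-0.02,0.1,0.005,1],[0,0,0,-0.02,0.1,0.005,1],[0,0,0,-0.02,0.1,0.005,1]]'; python3 go.py .459 .3245 .2 -165.7 .459 .3245 .091 -165.7
```

```text
clock: 2.1
tool_pos: [0.462, 0.2488, 0.2562]
orientation: [180.0, -0.0, -165.7]
force: [0.7, 0.0, 0.3]
opening: 0.088
clock: 2.35
tool_pos: [0.457, 0.3528, 0.2505]
orientation: [-180.0, 0.0, -165.6]
force: [0.2, 0.0, -0.4]
opening: 0.0874
t 2.35 tcp [0.457  0.3528 0.2505] rpy [-180.      0.   -165.56] j [  57.1   13.2  -15.4    0.   -61.4 -132.6] F [ 0.2  0.  -0.4] op 0.0874
[-0.      0.      0.0024] [ 0.0051 -0.0279  0.0037]
[-0.      0.      0.0024] [ 0.0051 -0.0279  0.1127]
```

```bash
python3 -m creep '[[0,0,0.002,0.005,-0.028,0,1],[0,0,0.002,0.005,-0.028,0.02,1],[0,0,0.002,0.005,-0.028,0.02,1],[0,0,0.002,0.005,-0.028,0.02,1]]'; python3 go.py .459 .3245 .15 -165.7 .459 .3245 .091 -165.7;  python3 - <<'E'
from h import *
s=ctrl.snapshot("side"); crop(s,240,120,160,160,3.7,"pics/s1.png")
E
```

```text
clock: 2.68
tool_pos: [0.4593, 0.3197, 0.2305]
orientation: [-179.9, -0.1, -165.8]
force: [0.6, -0.2, 0.9]
opening: 0.0879
t 2.68 tcp [0.4593 0.3197 0.2305] rpy [-1.7991e+02 -1.1000e-01 -1.6582e+02] j [  54.9   12.6  -19.    -0.   -58.6 -130.7] F [ 0.6 -0.2  0.9] op 0.0879
[-0.0016 -0.002  -0.0022] [-0.001   0.0048  0.0337]
[-0.0016 -0.002  -0.0022] [-0.0011  0.0049  0.0927]
```

View pics/s1.png

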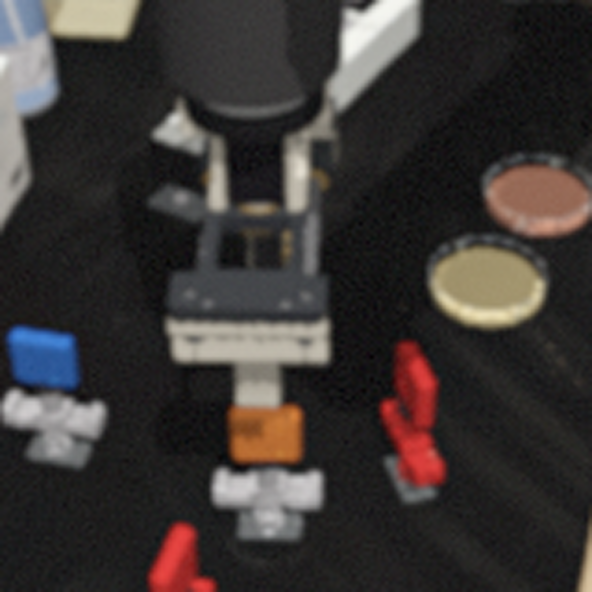

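The orange paddle, at crop (266,433), sits directly below the fingers, and the blue nut is well clear at (50,370). Descending.

```bash
python3 -m creep '[[0,0,0,0,0.004,0.025,1],[0,0,0,0,0.004,0.05,1],[0,0,0,0,0.004,0.07,1],[0,0,0,0,0.004,0.07,1],[0,0,0,0,0.004,0.07,1]]'; python3 go.py .459 .3245 .091 -165.7
```

```text
clock: 3.15
tool_pos: [0.4588, 0.3242, 0.1615]
orientation: [-179.9, -0.0, -165.8]
force: [0.2, 0.4, 0.2]
opening: 0.0877
t 3.15 tcp [0.4588 0.3242 0.1615] rpy [-1.7993e+02 -4.0000e-02 -1.6580e+02] j [  55.2   16.9  -23.5    0.   -49.7 -131. ] F [0.2 0.4 0.2] op 0.0877
[-0.0011 -0.0008 -0.0017] [-0.0003  0.0003  0.0237]
```

```bash
python3 -m creep '[[0,0,0,0,0,0.0235,1],[0,0,0,0,0,0.0235,1],[0,0,0,0,0,0.0235,0.6],[0,0,0,0,0,0.0235,0.4],[0,0,0,0,0,0.0235,0.2],[0,0,0,0,0,0.0235,0],[0,0,0,0,0,0.0235,0],[0,0,0,0,0,0.0235,0],[0,0,0,0,0,0.0235,0],[0,0,0,0,0,0.0235,0]]'; python3 go.py .459 .3245 .2 -165.7;  python3 - <<'E'
from h import *
s=ctrl.snapshot("side"); crop(s,240,120,160,160,3.7,"pics/s2.png")
E
```

```text
clock: 3.98
tool_pos: [0.4587, 0.3242, 0.1379]
orientation: [180.0, 0.0, -165.8]
force: [0.1, -0.5, -0.1]
opening: 0.0399
t 3.98 tcp [0.4587 0.3242 0.1379] rpy [ 1.800e+02  1.000e-02 -1.658e+02] j [  55.2   18.5  -24.9    0.   -46.5 -131. ] F [ 0.1 -0.5 -0.1] op 0.0399
[ 0.0001  0.0001 -0.0018] [-0.0004  0.0002 -0.1089]
```

View pics/s2.png

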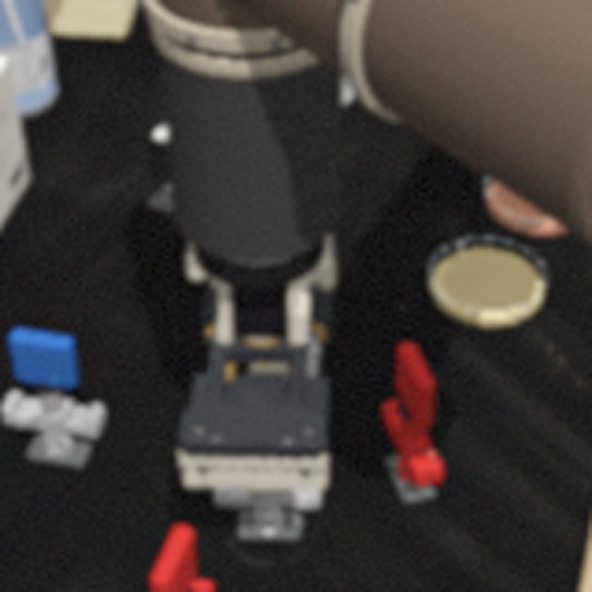

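The fingers are still closing (40 mm) and the nut stands upright below them at crop (270,510). I'll keep closing.

```bash
python3 -m creep '[[0,0,0,0,0,0,0],[0,0,0,0,0,0,0],[0,0,0,0,0,0,0],[0,0,0,0,0,0,0],[0,0,0,0,0,0,0],[0,0,0,0,0,0,0],[0,0,0,0,0,0,0],[0,0,0,0,0,0,0]]'; python3 go.py .459 .3245 .2 -165.7
```

```text
clock: 4.7
tool_pos: [0.4586, 0.3242, 0.1377]
orientation: [180.0, -0.0, -165.8]
force: [0.2, 0.3, 0.2]
opening: 0.012
t 4.7 tcp [0.4586 0.3242 0.1377] rpy [ 180.    -0.  -165.8] j [  55.2   18.6  -24.9   -0.   -46.5 -131. ] F [0.2 0.3 0.2] op 0.012
[ 0.     -0.     -0.0018] [-0.0004  0.0002 -0.1091]
```

```bash
python3 -m creep '[[0,0,0,0,0,-0.025,0],[0,0,0,0,0,-0.05,0],[0,0,0,0,0,-0.09,0],[0,0,0,0,0,-0.12,0],[0,0,0,0,0,-0.12,0]]'; python3 go.py .52 .1 .21 -165.7 .6023 -.113 .2 -104.3;  python3 - <<'E'
from h import *
s=ctrl.snapshot("side"); crop(s,240,80,160,200,3,"pics/s3.png")
E
```

```text
clock: 5.12
tool_pos: [0.4607, 0.326, 0.2646]
orientation: [179.7, 0.5, -165.7]
force: [1.2, 1.3, -0.4]
opening: 0.0118
t 5.12 tcp [0.4607 0.326  0.2646] rpy [ 179.72    0.51 -165.74] j [ 5.52e+01  1.11e+01 -1.63e+01  1.00e-01 -6.21e+01 -1.31e+02] F [ 1.2  1.3 -0.4] op 0.0118
[ 0.0049  0.0089 -0.0007] [-0.0017 -0.2337  0.0066]
[-3.0000e-04  1.0700e-02 -1.0723e+00] [-0.0289 -0.4605  0.0157]
```

View pics/s3.png

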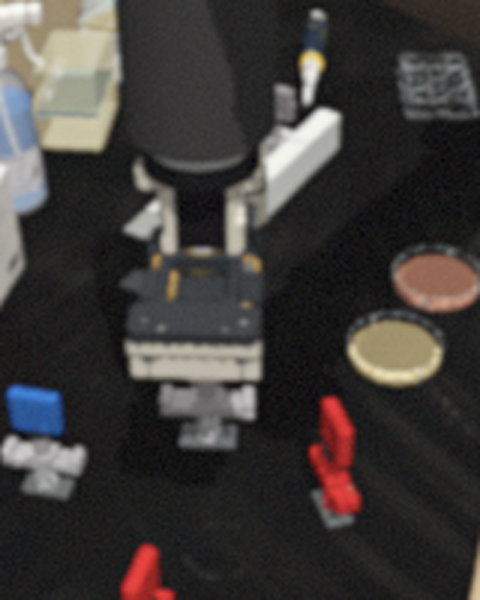

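```bash
python3 -m creep '[[0,0,-1.071,-0.029,-0.46,0.01,0],[0,0,-1.071,-0.029,-0.46,0.01,0],[0,0,-1.071,-0.029,-0.46,0.01,0],[0,0,-1.071,-0.029,-0.46,0.01,0],[0,0,-1.071,-0.029,-0.46,0.01,0],[0,0,-1.071,-0.029,-0.46,0.01,0],[0,0,-1.071,-0.029,-0.46,0.01,0],[0,0,-1.071,-0.029,-0.46,0.01,0],[0,0,-1.071,-0.029,-0.46,0.01,0],[0,0,-1.071,-0.029,-0.46,0.01,0],[0,0,-1.071,-0.029,-0.46,0.01,0],[0,0,-1.071,-0.029,-0.46,0.01,0]]';python3 -m creep '[[0,0,0,0,0,0,0],[0,0,0,0,0,0,0],[0,0,0,0,0,0,0],[0,0,0,0,0,0,0]]'; python3 go.py .6023 -.113 .2 -104.3 .6023 -.113 .15 -104.3;  python3 - <<'E'
from h import *
s=ctrl.snapshot("side"); t=ctrl.snapshot("top");cv2.imwrite("pics/t4.png",t);cv2.imwrite("pics/s4f.png",s)
stack(cv2.resize(s[40:190,260:390],None,fx=3.5,fy=3.5,interpolation=2),cv2.resize(t[110:220,380:480],None,fx=3.3,fy=3.3,interpolation=2),"pics/s4.png")
E
```

```text
clock: 6.17
tool_pos: [0.5992, -0.1171, 0.246]
orientation: [179.9, -0.0, -104.5]
force: [0.7, 1.2, -1.3]
opening: 0.0119
clock: 6.5
tool_pos: [0.5991, -0.1138, 0.247]
orientation: [179.9, -0.0, -104.4]
force: [0.6, -0.1, -1.9]
opening: 0.012
t 6.5 tcp [ 0.5991 -0.1138  0.247 ] rpy [ 179.93   -0.   -104.41] j [  7.6  16.3 -11.5  -0.  -62.2 -22. ] F [ 0.6 -0.1 -1.9] op 0.012
[ 0.0011 -0.0001 -0.0018] [-0.0016 -0.0029  0.0002]
[ 0.0011 -0.0001 -0.0018] [-0.0016 -0.003   0.0502]
```

View pics/s4.png

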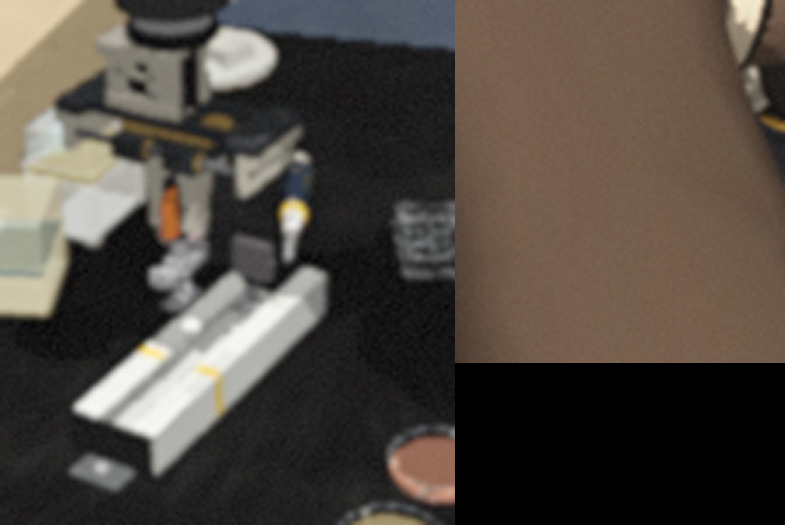

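The nut hangs upright and lengthwise, with its paddle at crop (170,212) and its foot at (180,295). The arm hides the top view. I'll lower it to just above the slot and check in the side view.

```bash
python3 -m creep '[[0,0,-0.002,-0.002,-0.003,0.01,0],[0,0,-0.002,-0.002,-0.003,0.03,0],[0,0,-0.002,-0.002,-0.003,0.05,0],[0,0,-0.002,-0.002,-0.003,0.05,0],[0,0,-0.002,-0.002,-0.003,0.05,0]]'; python3 go.py .6023 -.113 .10 -104.3;  python3 - <<'E'
from h import *
s=ctrl.snapshot("side"); cv2.imwrite("pics/s5f.png",s)
f=7;x0,y0=270,85
im=cv2.resize(s[y0:y0+85,x0:x0+100],None,fx=f,fy=f,interpolation=2)
o=ctrl.get_obs()["tool_pos"]; 
c=np.array([o[0],o[1],0]);a=np.deg2rad(75.7);ey=np.array([np.cos(a),np.sin(a),0]);ex=np.array([ey[1],-ey[0],0])
g=o[2]-.0468-.06
def L(P,col):
    q=((proj("side",P)-[x0,y0]+.5)*f).astype(int); cv2.polylines(im,[q.reshape(-1,1,2)],True,col,1)
z=lambda h:np.array([0,0,h])
L([c+z(g-.03)+sx*.020*ey+sy*.011*ex for sx,sy in[(1,1),(1,-1),(-1,-1),(-1,1)]],(0,255,0))
L([c+z(g+.014)+sx*.033*ey+sy*.009*ex for sx,sy in[(1,1),(1,-1),(-1,-1),(-1,1)]],(255,0,255))
m=np.array([.6023,-.113,0])
for s_ in(1,-1): L([m+z(.044)+s_*.017*ex+t*ey for t in(-.21,.11)],(0,0,255))
cv2.imwrite("pics/s5.png",im)
E
```

```text
clock: 7.02
tool_pos: [0.6024, -0.1129, 0.1967]
orientation: [179.9, -0.1, -104.3]
force: [0.8, -0.5, -0.5]
opening: 0.0119
t 7.02 tcp [ 0.6024 -0.1129  0.1967] rpy [ 1.7986e+02 -6.0000e-02 -1.0426e+02] j [  7.6  19.2 -14.6   0.  -56.4 -21.9] F [ 0.8 -0.5 -0.5] op 0.0119
[ 0.0025 -0.001   0.0007] [ 0.0001 -0.      0.0499]
```

View pics/s5.png

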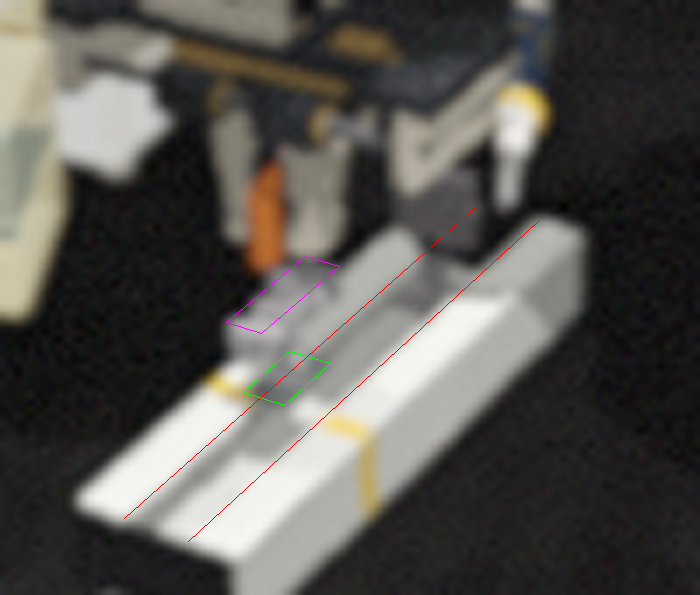

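Run:
```python
from h import *
m=np.array([.6023,-.113,.044]);a=np.deg2rad(75.7);ey=np.array([np.cos(a),np.sin(a),0]);ex=np.array([ey[1],-ey[0],0])
u=np.arange(-.05,.0501,.002)
for n in("top","side"):
    im=cv2.imread(f"pics/{n}0.png",0).astype(np.float32)
    for lo,hi in((.02,.09),(-.08,-.02)):
        v=np.linspace(lo,hi,60)
        P=np.array([[m+uu*ex+vv*ey for vv in v] for uu in u]); q=proj(n,P.reshape(-1,3)).astype(np.float32).reshape(len(u),60,2)
        pr=cv2.remap(im,q[...,0].copy(),q[...,1].copy(),1).mean(1)
        print(n,lo,hi); print(" ".join(f"{int(round(x*1000))}:{int(p)}" for x,p in zip(u,pr)))
```

```text
top 0.02 0.09
-50:129 -48:151 -46:157 -44:185 -42:232 -40:251 -38:252 -36:251 -34:251 -32:250 -30:250 -28:250 -26:250 -24:251 -22:252 -20:252 -18:240 -16:206 -14:172 -12:174 -10:207 -8:238 -6:245 -4:245 -2:245 0:245 2:245 4:245 6:244 8:244 10:244 12:241 14:231 16:228 18:243 20:250 22:251 24:251 26:250 28:250 30:250 32:250 34:250 36:252 38:254 40:246 42:187 44:94 46:42 48:37 50:41
top -0.08 -0.02
-50:135 -48:156 -46:163 -44:191 -42:234 -40:251 -38:252 -36:251 -34:251 -32:251 -30:250 -28:250 -26:250 -24:251 -22:252 -20:252 -18:241 -16:207 -14:173 -12:177 -10:211 -8:241 -6:247 -4:247 -2:246 0:247 2:247 4:246 6:245 8:245 10:245 12:242 14:232 16:229 18:244 20:250 22:251 24:251 26:251 28:251 30:250 32:250 34:251 36:252 38:254 40:247 42:189 44:96 46:46 48:42 50:45
side 0.02 0.09
-50:170 -48:173 -46:182 -44:195 -42:210 -40:223 -38:232 -36:237 -34:238 -32:237 -30:237 -28:237 -26:236 -24:236 -22:235 -20:233 -18:230 -16:228 -14:225 -12:224 -10:224 -8:222 -6:217 -4:209 -2:197 0:181 2:165 4:152 6:145 8:146 10:155 12:170 14:188 16:205 18:219 20:229 22:235 24:237 26:238 28:237 30:237 32:237 34:236 36:234 38:228 40:216 42:196 44:166 46:130 48:91 50:58
side -0.08 -0.02
-50:174 -48:179 -46:187 -44:199 -42:212 -40:224 -38:232 -36:236 -34:238 -32:239 -30:238 -28:238 -26:238 -24:237 -22:236 -20:233 -18:230 -16:227 -14:224 -12:223 -10:222 -8:221 -6:217 -4:211 -2:200 0:185 2:168 4:155 6:148 8:149 10:158 12:173 14:190 16:206 18:220 20:229 22:235 24:238 26:239 28:239 30:239 32:239 34:237 36:234 38:228 40:215 42:195 44:166 46:131 48:94 50:62
```

Both views put the slot centre within 1 mm of my estimate, with rail edges at about ±42.5 mm. The overlay shows the foot (green) over the slot, so I'm inserting.

```bash
python3 -m creep '[[0,0,0,0,0,0.015,0],[0,0,0,0,0,0.03,0],[0,0,0,0,0,0.045,0],[0,0,0,0,0,0.055,0],[0,0,0,0,0,0.055,0],[0,0,0,0,0,0.055,0]]'; python3 go.py .6023 -.113 .075 -104.3;  python3 - <<'E'
from h import *
s=ctrl.snapshot("side"); cv2.imwrite("pics/s6f.png",s); crop(s,270,85,100,85,7,"pics/s6.png")
E
```

```text
clock: 7.57
tool_pos: [0.6033, -0.1134, 0.1433]
orientation: [-180.0, -0.0, -104.3]
force: [-0.3, 0.7, -1.5]
opening: 0.012
t 7.57 tcp [ 0.6033 -0.1134  0.1433] rpy [-1.7998e+02 -1.0000e-02 -1.0430e+02] j [  7.6  22.4 -17.8   0.  -49.8 -21.9] F [-0.3  0.7 -1.5] op 0.012
[-0.0003 -0.0002 -0.    ] [-0.0001  0.0011  0.0215]
```

View pics/s6.png

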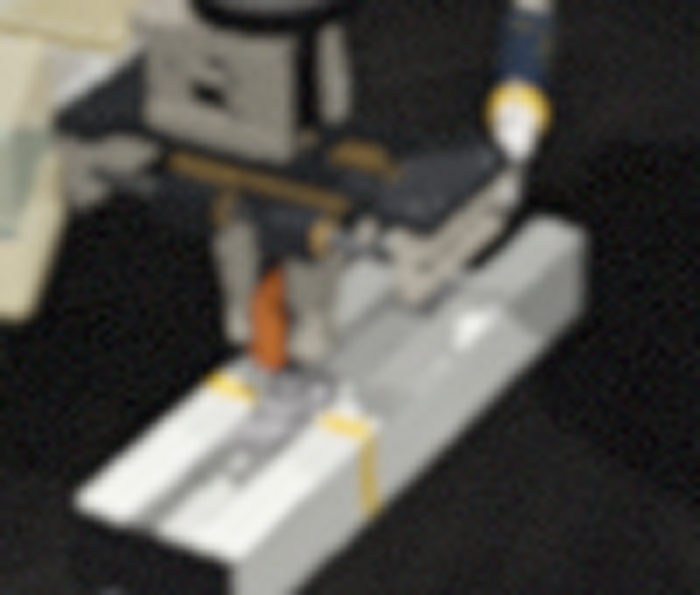

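The bar has entered the slot beside the yellow mark, with the nut at crop (280,390) and force still low. Now pushing down against the spring.

```bash
python3 -m creep '[[0,0,0,0,0.001,0.007,0],[0,0,0,0,0.001,0.014,0],[0,0,0,0,0.001,0.022,0],[0,0,0,0,0.001,0.022,0],[0,0,0,0,0.001,0.022,0]]'; python3 go.py .6023 -.113 .075 -14.3
```

```text
clock: 8.03
tool_pos: [0.6035, -0.1131, 0.1215]
orientation: [-179.8, 0.0, -104.3]
force: [2.6, -0.5, 6.5]
opening: 0.0114
t 8.03 tcp [ 0.6035 -0.1131  0.1215] rpy [-1.7983e+02  3.0000e-02 -1.0428e+02] j [  7.6  23.8 -19.1   0.  -46.9 -21.9] F [ 2.6 -0.5  6.5] op 0.0114
[-0.0027 -0.0019 -1.5705] [ 0.0002  0.0012 -0.0003]
```

```bash
python3 -m creep '[[0,0,-0.12,0,0.001,0,0],[0,0,-0.24,0,0.001,0,0],[0,0,-0.36,0,0.001,0,0],[0,0,-0.48,0,0.001,0,0],[0,0,-0.6,0,0.001,0,0],[0,0,-0.72,0,0.001,0,0],[0,0,-0.84,0,0.001,0,0]]'; python3 go.py .6023 -.113 .075 -14.3
```

```text
clock: 8.62
tool_pos: [0.6015, -0.113, 0.1215]
orientation: [-180.0, -0.0, -55.8]
force: [0.4, 0.4, 5.1]
opening: 0.0121
t 8.62 tcp [ 0.6015 -0.113   0.1215] rpy [-1.7996e+02 -4.0000e-02 -5.5850e+01] j [  7.6  23.7 -19.3   0.  -47.   26.5] F [0.4 0.4 5.1] op 0.0121
[-5.000e-04 -9.000e-04 -7.251e-01] [ 0.0005 -0.0007 -0.0003]
```

```bash
python3 -m creep '[[0,0,-0.12,0,0,0,0],[0,0,-0.24,0,0,0,0],[0,0,-0.36,0,0,0,0],[0,0,-0.48,0,0,0,0],[0,0,-0.6,0,0,0,0],[0,0,-0.72,0,0,0,0],[0,0,-0.73,0,0,0,0],[0,0,-0.73,0,0,0,0]]'; python3 go.py .6023 -.113 .086 -14.3;  python3 - <<'E'
from h import *
s=ctrl.snapshot("side"); crop(s,270,85,100,85,7,"pics/s7.png")
E
```

```text
clock: 9.28
tool_pos: [0.6013, -0.1129, 0.1214]
orientation: [180.0, -0.0, -14.3]
force: [0.3, 0.1, 6.1]
opening: 0.0117
t 9.28 tcp [ 0.6013 -0.1129  0.1214] rpy [ 1.800e+02 -4.000e-02 -1.427e+01] j [  7.6  23.7 -19.3   0.  -47.   68.1] F [0.3 0.1 6.1] op 0.0117
[ 0.     -0.0007  0.0005] [ 0.001  -0.0002 -0.0114]
```

View pics/s7.png

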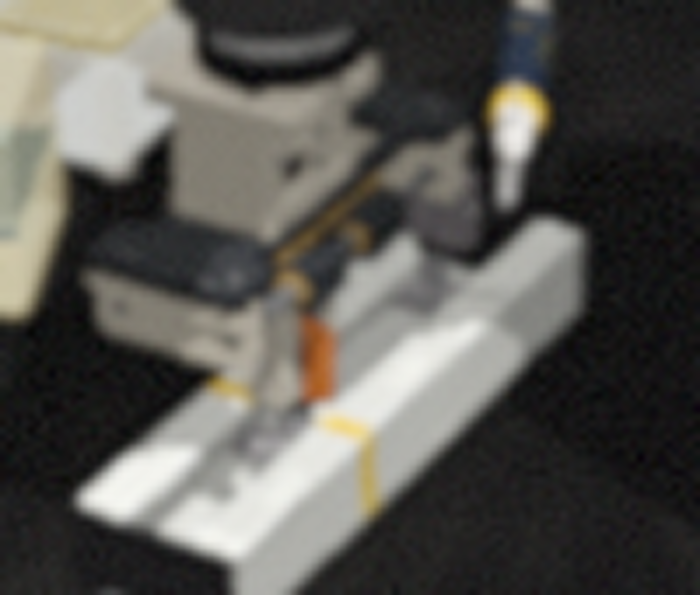

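The gripper and paddle (crop (318,360)) are now crosswise at the mark. Easing up with the spring.

```bash
python3 -m creep '[[0,0,0,0.001,0,-0.003,0],[0,0,0,0.001,0,-0.006,0],[0,0,0,0.001,0,-0.009,0],[0,0,0,0.001,0,-0.011,0],[0,0,0,0.001,0,-0.011,0],[0,0,0,0.001,0,-0.011,0]]'; python3 go.py .6023 -.113 .086 -14.3
```

```text
clock: 9.83
tool_pos: [0.6016, -0.1131, 0.1316]
orientation: [180.0, 0.0, -14.4]
force: [-1.8, 1.4, 3.2]
opening: 0.012
t 9.83 tcp [ 0.6016 -0.1131  0.1316] rpy [ 1.800e+02  4.000e-02 -1.438e+01] j [  7.6  23.  -18.7  -0.  -48.3  68. ] F [-1.8  1.4  3.2] op 0.012
[ 0.      0.0007 -0.0014] [ 0.0007 -0.0003 -0.0012]
```

```bash
python3 -m creep '[[0,0,0,0,0,-0.001,0],[0,0,0,0,0,-0.0025,0],[0,0,0,0,0,-0.0025,0],[0,0,0,0,0,-0.0025,0]]'; python3 go.py .6023 -.113 .086 -14.3
```

```text
clock: 10.17
tool_pos: [0.6016, -0.1131, 0.1337]
orientation: [180.0, 0.1, -14.4]
force: [-1.2, 1.6, -1.0]
opening: 0.0116
t 10.17 tcp [ 0.6016 -0.1131  0.1337] rpy [ 1.800e+02  6.000e-02 -1.438e+01] j [  7.6  22.9 -18.5  -0.  -48.6  68. ] F [-1.2  1.6 -1. ] op 0.0116
[ 0.0001  0.001  -0.0015] [ 0.0006 -0.0003  0.0009]
```

The force went from +3.2 to −1.0 N over 2 mm, so the lips are holding the bar. Releasing.

```bash
python3 -m creep '[[0,0,0,0,0,0.001,0.2],[0,0,0,0,0,0.001,0.4],[0,0,0,0,0,0.001,0.6],[0,0,0,0,0,0.001,0.8],[0,0,0,0,0,0.001,0.8],[0,0,0,0,0,0.001,0.8],[0,0,0,0,0,0.001,0.8],[0,0,0,0,0,0.001,0.8]]'; python3 -m creep '[[0,0,0,0,0,-0.02,0.8],[0,0,0,0,0,-0.05,0.8],[0,0,0,0,0,-0.09,0.8],[0,0,0,0,0,-0.13,0.8],[0,0,0,0,0,-0.15,0.8],[0,0,0,0,0,-0.15,0.8]]'; python3 go.py .45 -.4 .25 -14.3 .42 .2 .25 -14.3;  python3 - <<'E'
from h import *
s=ctrl.snapshot("side"); crop(s,270,85,100,85,7,"pics/s8.png")
E
```

```text
clock: 10.83
tool_pos: [0.602, -0.1132, 0.1333]
orientation: [-180.0, -0.0, -14.4]
force: [-0.2, -0.3, 0.3]
opening: 0.0586
clock: 11.33
tool_pos: [0.6042, -0.1134, 0.2897]
orientation: [-179.9, -0.5, -14.3]
force: [-0.7, 0.1, 1.1]
opening: 0.0704
t 11.33 tcp [ 0.6042 -0.1134  0.2897] rpy [-179.88   -0.55  -14.33] j [  7.6  14.7  -8.    0.1 -66.8  68. ] F [-0.7  0.1  1.1] op 0.0704
[-0.002  -0.0095 -0.0005] [-0.0784  0.3158 -0.0085]
[-0.002  -0.0095 -0.0005] [-0.2559 -0.2581 -0.009 ]
```

View pics/s8.png

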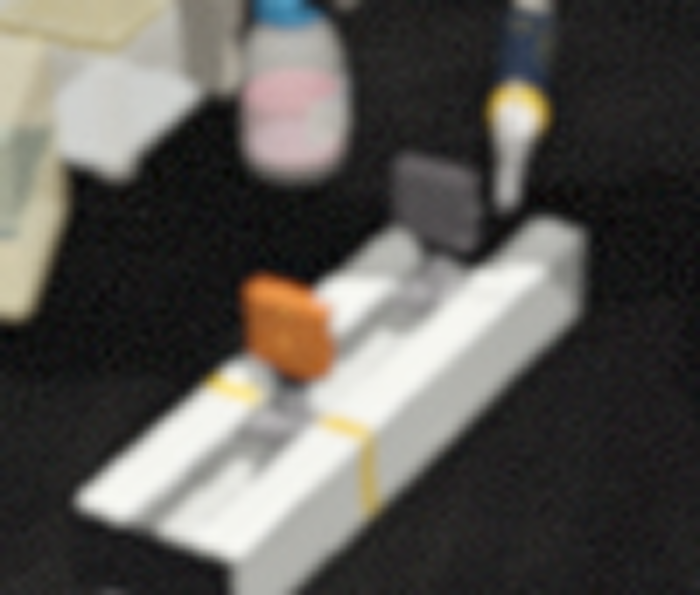

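It looks the same as the grey nut: orange paddle at (288,325), crosswise and beside the stripes. I'll move the arm aside to confirm from above.

```bash
python3 -m creep '[[0,0,0,-0.07,0.31,-0.01,0.8],[0,0,0,-0.07,0.31,-0.01,0.8],[0,0,0,-0.07,0.31,-0.01,0.8],[0,0,0,-0.07,0.31,-0.01,0.8],[0,0,0,-0.07,0.31,-0.01,0.8],[0,0,0,-0.07,0.31,-0.01,0.8],[0,0,0,-0.07,0.31,-0.01,0.8],[0,0,0,-0.07,0.31,-0.01,0.8],[0,0,0,-0.07,0.31,-0.01,0.8],[0,0,0,-0.07,0.31,-0.01,0.8]]'
python3 - <<'E'
from h import *
t=ctrl.snapshot("top");s=ctrl.snapshot("side");cv2.imwrite("pics/t9f.png",t)
stack(cv2.resize(t[120:220,370:540],None,fx=4,fy=4,interpolation=2)[:, :680],t[140:165,255:275].repeat(5,0).repeat(5,1),"pics/t9.png")
def pts(im,roi,lo,hi):
    m=cv2.inRange(cv2.cvtColor(im,cv2.COLOR_BGR2HSV),lo,hi);x,y,w,h=roi
    ys,xs=np.nonzero(m[y:y+h,x:x+w]); return np.c_[xs+x,ys+y].astype(np.float32)
lo,hi=(5,140,80),(22,255,255)
a=pts(t,(400,130,80,60),lo,hi);b=pts(s,(300,115,25,30),lo,hi)
print(len(a),a.mean(0),len(b),b.mean(0),tri(a.mean(0),b.mean(0)))
ra=cv2.minAreaRect(a);print(ra,[onz("top",q,.105)[:2].round(4) for q in cv2.boxPoints(ra)])
# blue before/after
t0=cv2.imread("pics/top0.png")
for im in(t0,t): print("blue",pts(im,(250,130,35,40),(100,150,80),(130,255,255)).mean(0))
E
```

```text
clock: 12.22
tool_pos: [0.4559, -0.3972, 0.2918]
orientation: [-180.0, 0.1, -14.6]
force: [0.4, 0.2, 0.2]
opening: 0.0699
157 [444.05096 162.64969] 139 [310.17987 131.00719] (array([ 0.59825877, -0.10863629,  0.09183595]), np.float64(0.007077688452485375))
((441.5462951660156, 167.98291015625), (9.219280242919922, 36.10885238647461), 24.775142669677734) [array([ 0.5472, -0.0745]), array([ 0.6214, -0.1074]), array([ 0.6131, -0.1259]), array([ 0.5391, -0.0929])]
blue [262.35416 147.42361]
blue [262.35416 147.42361]
```

View pics/t9.png

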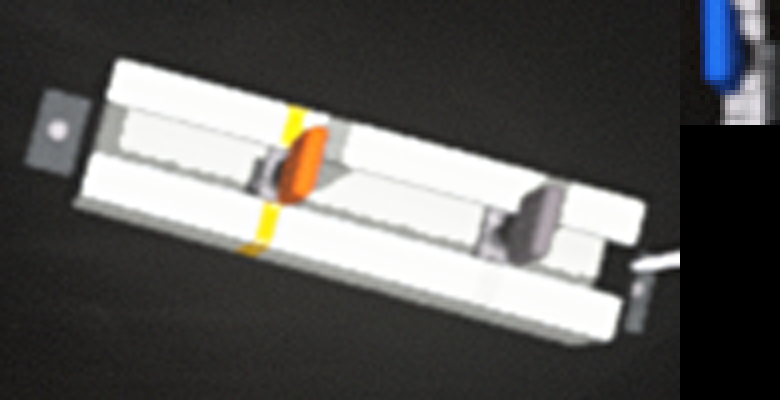

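From above, the orange grip at (303,165) straddles the slot on the yellow line, and the blue nut hasn't moved. The orange mask caught a bit of the stripe, so I'll redo it with the largest component only and compare the angle.

Run:
```python
from h import *
t=cv2.imread("pics/t9f.png"); s=ctrl.snapshot("side")
def big(im,roi,lo,hi):
    x,y,w,h=roi;m=cv2.inRange(cv2.cvtColor(im,cv2.COLOR_BGR2HSV)[y:y+h,x:x+w],lo,hi)
    n,l,st,c=cv2.connectedComponentsWithStats(m); i=1+np.argmax(st[1:,4]); ys,xs=np.nonzero(l==i); return np.c_[xs+x,ys+y].astype(np.float32)
a=big(t,(430,145,30,30),(3,150,80),(18,255,255)); b=big(s,(300,115,25,28),(3,140,60),(18,255,255))
print(len(a),a.mean(0),len(b),b.mean(0),tri(a.mean(0),b.mean(0)))
r=cv2.minAreaRect(a);print(r)
for q in cv2.boxPoints(r): print(q,onz("top",q,.105)[:2].round(4))
g=big(t,(485,160,30,30),(0,0,60),(180,60,150)); r=cv2.minAreaRect(g);print("grey",len(g),r)
m=np.array([.6023,-.113]);e=np.deg2rad(75.7);print("mark frame x,y",[(p[0]-m[0])*np.sin(e)-(p[1]-m[1])*np.cos(e) for p in[tri(a.mean(0),b.mean(0))[0]]],[(p[0]-m[0])*np.cos(e)+(p[1]-m[1])*np.sin(e) for p in[tri(a.mean(0),b.mean(0))[0]]])
# right (far from the camera) edge of the orange top face, at z=.105
E_=[]
for y in np.unique(a[:,1]): E_.append([a[a[:,1]==y,0].max()+.5,y])
P=np.array([onz("top",q,.105)[:2] for q in E_]); print(P.round(4)[::3])
vx,vy,_,_=cv2.fitLine(P[3:-4].astype(np.float32),2,0,.01,.01).ravel(); print("edge angle",np.degrees(np.arctan2(vy,vx)))
```

```text
138 [445.10144 161.18115] 143 [310.11188 130.86713] (array([ 0.60079375, -0.11171272,  0.09026049]), np.float64(0.004664707146031324))
((444.9577331542969, 160.9884490966797), (7.981226921081543, 19.996919631958008), 15.255120277404785)
[438.47696 169.5846 ] [ 0.5764 -0.0934]
[443.7385 150.2923] [ 0.6199 -0.1048]
[451.4385 152.3923] [ 0.6156 -0.1218]
[446.17697 171.6846 ] [ 0.5721 -0.1103]
grey 159 ((502.3606262207031, 176.5327606201172), (13.57190990447998, 19.077495574951172), 50.194427490234375)
mark frame x,y [np.float64(-0.0017775411939651205)] [np.float64(0.0008753556562558646)]
[[ 0.6164 -0.1197]
 [ 0.6097 -0.1198]
 [ 0.6029 -0.1176]
 [ 0.5961 -0.1176]
 [ 0.5894 -0.1154]
 [ 0.5826 -0.1132]
 [ 0.5757 -0.1044]]
edge angle -13.957389
```

Run:
```python
from plant import ctrl
print(ctrl.close_job())
```

```text
the job is handed in; nothing more can be done
None
```

I fitted the orange-handled nut in the rail at the yellow mark and handed the job in at about 12.3 s. The robot reported no verdict. I put the nut through the slot lengthwise, pushed it down to about 15 mm, turned it 90°, let it spring up and released it.

Last checks:
- **Position:** the nut is about 2 mm from mid-slot and 1 mm from the mark along the rail.
- **Angle:** the grip lies within about 1° of crosswise, based on its edge and rectangle in the top view. I saw no lean in the pictures but did not measure tilt.
- **Locking:** pulling up 2 mm changed the force from +3.2 to −1.0 N, so the lips are holding the bar. The tool height puts the nut's origin at about 26 mm.
- **Surroundings:** the blue nut's pixels have not changed, and the arm is clear of everything.

Two checks were weaker:
- **First final measurement:** it picked up part of the yellow stripe, so I redid it.
- **Two-view fix:** the two camera rays on the grip miss each other by 4.7 mm, and its height came out about 5 mm above the expected 85 mm. The locked height therefore rests on the pull test and tool height, not the pictures.

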